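# Draw the chipped counting slide off the ledge into the glass-discard chute

### The arm

A 6-joint arm with a two-finger parallel gripper is mounted at the origin on the work surface; the furniture and walls round the work are solid. World frame = base frame: x ahead of the robot, y to its left, z up, the work surface at z = 0. Lengths are in m, angles in rad, forces in N, time in s.
With the tool pointing down it reaches from about 0.35 to 0.725 m from the base axis. Payload 6 kg.
Tool frame: the origin (TCP) lies between the finger pads; the fingertips stand 25 mm ahead of it and the grasp point (between the pads) lies 6 mm ahead of it (bot.tip_reach is the z of the fingertips in the tool frame, in m); z points along the fingers, y is the line along which they close (so a half turn about z gives the same grasp; the last joint's range is limited). The gripper opens to 85 mm and grips with 20 to 120 N. Pads are 22 mm wide; open, the fingers measure 114 mm over their backs; the gripper's body (76 mm by 85 mm) begins 54 mm behind the grasp point. The pads swing forward as they close: fully open they stand 13 mm farther back than shut.
Start: joints at [1.57, 0.04, 0.085, 0, -1.615, -0.334], TCP at [0.197, 0.567, 0.256] pointing down, gripper open.
Joint ranges: [-2.56, 2.56], [-1.29, 2.01], [-1.08, 1.49], [-3.29, 1.98], [-2.81, -0.18], [-2.99, 2.99]. Speed limits (rad/s): [2.57, 2.57, 3.01, 3.14, 3.14, 3.14].

### API

Orientations are given as a rotation vector (axis times angle).
In Python, from workcell import status, viewer, order, regions_of, tip_of, bot gives the robot as it stands.
- The arm moves only by the shell command python3 -m creep 'ROWS'. ROWS is JSON, a list that holds one entry, the list of rows, each a list of 7 numbers: the closure, from -1 (fully open) to 1 (shut), so that 0 is half open, then the shift along the tool's x, y, z in units of 50 mm (1.0 is 50 mm), then the turn, a rotation vector about the tool's x, y, z in units of 6 degrees (1.0 is 6 degrees). In form: [[[fingers, dx, dy, dz, wx, wy, wz], ...]]. A call has 1 to 20 rows; each row shifts and turns the commanded pose from where the row before left it, along the tool's axes as they then stand; what a row does not reach is not made up. A row lasts 1/10 s, in which the tool goes at most 50 mm and 8.59 degrees, less where a joint would pass 70% of its speed; a pose out of reach is approached as far as the arm can. A call is refused whole if a number of a shift passes 1 or a number of a turn 1, either way. A call with a gripper value outside its range is refused whole. The fingers move at their own pace and stop on an object; the grip force is fixed at half the most. Time passes only in rows, so rows that do not move let the fingers close. It gives the time, the measured TCP pose, the force, the opening and the grip force at its end, in the units of the state.
- status.get_state(): the state, without advancing time (a new reading comes with each control period).
- viewer.read_camera(name): name is "scene" or "top" or "wrist"; returns (picture, depth): 480x640x3 uint8, blue, green, red; 480x640 float32, m along the optical axis (not along the pixel's ray), 0 where there is no reading.
- viewer.camera_params(name): a dict with "vertical_fov" (degrees; the focal length in pixels is half the picture's height over the tangent of half this angle, whatever the lens; pixels are square), "cx", "cy" (the principal point, pixels), "camera_from_world" (4x4, takes a point from world to camera coordinates). Camera axes: x right, y up, looking along -z (the intrinsics and any distortion apply to the point x, -y, -z); pixel columns grow to the right and rows downward; lengths in m; the calibration is good to about 2 mm. A picture is of the moment at which its call begins: read the wrist's pose just before it. camera_params takes no time and is no camera call; for the wrist camera it gives the pose at the moment of the call.
- order.finish_job(): hands the job in; it is judged then, once.
Trained networks look in the newest picture that a camera, given by its name, has taken for a name from the list of things; names that differ only in an ending like _2 or _b are one class to them, and where a whole thing is asked for, a point or a joint stands for the part that bears it (a point fixed in the world has none). Each returns a list of dicts, best first, with "confidence" (0 to 1); they miss things now and then, are a little off and sometimes report something else, mostly with a low value. They report only what shows in the picture. A call takes as long as a camera call. They do not tell look-alikes from the thing itself.
- regions_of(target, camera): "pixels" (480x640 bool, what is visible of it) and "bbox" ([left, top, right, bottom] as shares, 0 to 1, of the picture: columns of its width, rows of its height, round what is visible of it).
- tip_of(target, camera): "xy" ([column, row] as shares, 0 to 1, of the picture: columns of its width, rows of its height: a listed point, or the origin of a listed thing).
The state is a dict: "clock": time; "qpos": joint angles; "joint_vel": joint speeds; "joint_torque": joint torques, N m; "tool_pos": TCP position; "ee_rot": TCP orientation; "contact_force": force on the tool from outside, world axes, zero at the start; "torque": the same for the moment, N m; "finger_gap": finger opening in m; "grasp_force": force on a finger pad.
Only numpy, scipy, OpenCV 4.12 (cv2) and the standard library are available. Lean on these libraries where they do the work, as an engineer would, in place of code of your own. Each camera call takes 0.05 s, during which the arm holds its last target. There are 200 camera calls.

### The job

One of the three glass counting slides on the glass-discard stand has a broken corner and has to go. Pull the chute's sliding cover fully open, press a fingertip on the chipped slide and draw it out from under its spring clip, then on over the ledge, so that it drops down the chute into the catch tray; then slide the cover fully shut again. Glass cracks: never press on a slide with more than 17 N, leave the two whole slides where they lie and disturb nothing else on the bench.

Things in the scene. Friction and masses are not known exactly. Their poses are not given: they have to be found in the camera images.
- discard_stand: White sheet-metal stand, 284 x 136 mm, fixed. Origin: on the bench below mid-ledge; x points back, z up. Ledge: edge at x 0, z 120, with a 3.6 mm sill, sloped 20 deg on the deck side. Behind it (x 0 to 110) a deck with 3 lanes at y -41, 0, 41, tipped back 0.1 rad: it climbs 1 mm in 10 to the ledge. In front, x -63 to 0, the chute mouth; a ramp leads to a tray at x -168 to -71, floor at z 8.
- cover (a joint): Aluminium cover of the chute mouth, 3 mm plate with its top at z 111 (9 mm below the ledge), sliding along the stand's x with about 1.5 N of friction; it stays where it is left. Value in m: 0 = shut, up to the ledge; 0.062 = fully open, pulled towards -x of the stand over the fixed hood.
- cover_grip (a point): Top centre of the cover's black finger grip, which rises 18 mm above the cover: 11 mm wide along the stand's y, 24 mm long along its x. It moves with the cover.
- slide_chipped: The counting slide with a front corner broken off (21 x 19 mm gone). Glass, 76 x 32 x 5 mm, 32 g, in any lane. Origin: centre of its underside; x along it, front (-x) end 19 mm behind the ledge, rear end at a 10 mm high back stop. Ribs beside it are 4 mm high. A sprung leaf presses 10 N on its last 7 mm; top matt but for the last 18 mm: 8 to 11 N of fingertip draw it clear, less after that.
- slide_whole_a: whole counting slide, 76 x 32 x 5 mm with all four corners, clipped in another lane of the stand; origin at the centre of its underside, x along its length, x- end to the ledge. Stays where it lies.
- slide_whole_b: whole counting slide, 76 x 32 x 5 mm with all four corners, clipped in another lane of the stand; origin at the centre of its underside, x along its length, x- end to the ledge. Stays where it lies.
- coverslip_box: flat box 33 x 33 x 16 mm beside the stand; bystander
- beaker_250: beaker about 75 mm across, 95 mm high; bystander
- beaker_100: beaker about 56 mm across, 70 mm high; bystander
- flask: conical flask 84 mm across, 133 mm high; bystander
- dropper_iodine: dropper bottle 36 mm across, 99 mm high; bystander
Things that resemble listed ones, but are neither listed nor needed, are in the scene too. Leave any orange or purple look-alike of the slide_chipped alone.

How it is judged:
By the outcome, as a careful person would: the job done as asked, in the order asked, and still so for the second after the job is handed in, with the robot touching nothing.
It also fails if it takes over 70 s, if anything falls off the work surface, if the arm or the gripper's body presses on something with over 40 N, if the wrist force passes 120 N, or if a joint passes its speed limit or range.

## Working session

There is one attempt and no reset: what is moved stays moved. The work goes in short steps, Python scripts to look and compute and a shell command to move; the robot and the scene stay as the last step left them, time stands still between calls to the robot, and variables do not carry over. Pictures are saved under pics/ and viewed, at most 10 in all, crops included, and the job is handed in when it is done.

```bash
ls; mkdir -p pics
cat > h.py <<'E'
import numpy as np, cv2
from workcell import status, viewer, order, regions_of, tip_of, bot
def cam(n):
    p=viewer.camera_params(n); im,d=viewer.read_camera(n); return p,im,d
def world(p,d,u,v):
    f=240/np.tan(np.radians(p["vertical_fov"])/2)
    z=d; c=np.array([(u-p["cx"])/f*z,-(v-p["cy"])/f*z,-z,1.0])
    return (np.linalg.inv(np.array(p["camera_from_world"]))@c)[:3]
E
python3 - <<'E'
from h import *
s=status.get_state(); print(s)
print(viewer.camera_params("top").keys(), {k:v for k,v in viewer.camera_params("top").items()})
ims=[]
for n in ("top","scene"):
    p,im,d=cam(n); cv2.imwrite(f"pics/{n}0.png",im)
    for t in ("discard_stand","slide_chipped","slide_whole_a","cover_grip","cover"):
        for r in tip_of(t,n)[:4]:
            u,v=r["xy"][0]*640,r["xy"][1]*480
            dd=d[int(v),int(u)]
            print(n,t,round(r["confidence"],2),round(u),round(v),world(p,dd,u,v).round(4))
E
```

```text
pics
{'clock': 0.0, 'qpos': array([ 1.56967349e+00,  4.08006863e-02,  8.37829840e-02, -4.64077866e-04,
       -1.61547308e+00, -3.33679291e-01]), 'joint_vel': array([-0.00122512,  0.00212353, -0.00137371,  0.00047331,  0.00049067,
       -0.00159293]), 'joint_torque': array([ 2.96565786e-04, -3.68201458e+01,  3.47409511e+01,  6.93209276e+00,
       -5.35858475e-03,  1.10444912e-06]), 'tool_pos': array([0.19698693, 0.56644021, 0.25526972]), 'ee_rot': array([ 3.09595866e+00, -5.23130444e-01, -2.77536742e-04]), 'contact_force': array([-0.52494681,  0.18188266, -0.48830622]), 'torque': array([ 0.00419946,  0.0542268 , -0.0013992 ]), 'grasp_force': 0.0, 'finger_gap': 0.0853764771950357}
dict_keys(['vertical_fov', 'cx', 'cy', 'camera_from_world']) {'vertical_fov': 45.8413883636025, 'cx': 318.1549184836164, 'cy': 239.89985850332565, 'camera_from_world': array([[ 0.02127903, -0.99974759, -0.00720851,  0.37317255],
       [ 0.99838536,  0.02086911,  0.0528313 , -0.48383887],
       [-0.05266753, -0.00832107,  0.99857743, -1.06458775],
       [ 0.        ,  0.        ,  0.        ,  1.        ]])}
top discard_stand 0.56 403 231 [0.4894 0.2351 0.1089]
top slide_chipped 0.98 437 195 [0.5523 0.1797 0.1204]
top slide_chipped 0.92 324 203 [0.5479 0.3727 0.0017]
top slide_chipped 0.61 295 277 [0.4035 0.4259 0.0047]
top slide_whole_a 0.78 412 190 [0.5596 0.2219 0.1187]
top slide_whole_a 0.64 387 190 [0.5587 0.2659 0.1192]
top cover_grip 0.64 412 245 [0.4651 0.2223 0.124 ]Traceback (most recent call last):
  File "<stdin>", line 8, in <module>
ValueError: it knows: beaker, cover_grip, coverslip_box, discard_stand, dropper_iodine, flask, slide_chipped, slide_whole
```

View pics/top0.png

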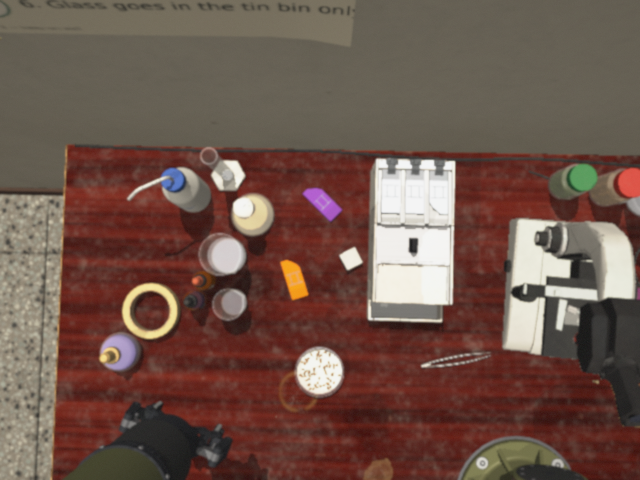

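Run:
```python
from h import *
p,im,d=cam("top")
c=im[145:335,350:475]; cv2.imwrite("pics/crop1.png",cv2.resize(c,None,fx=3.1,fy=3.1,interpolation=cv2.INTER_CUBIC))
# depth: world points map
f=240/np.tan(np.radians(p["vertical_fov"])/2)
v,u=np.mgrid[0:480,0:640]
P=np.stack([(u-p["cx"])/f*d,-(v-p["cy"])/f*d,-d,np.ones_like(d)],-1)@np.linalg.inv(p["camera_from_world"]).T
print("col 412 profile");
for col in (380,412,437):
  print(col,[(r,*(P[r,col,:3]*1000).round().astype(int)) for r in range(155,325,5)])
m=regions_of("discard_stand","top")[0]["pixels"]
m&=P[...,2]>0.05
Q=P[m][:,:2].astype(np.float32); print(cv2.minAreaRect(Q), m.sum())
for r in regions_of("cover_grip","top")[:2]+regions_of("slide_chipped","top")[:1]+regions_of("slide_whole","top")[:3]:
    q=r["pixels"]; print(r["confidence"],q.sum(),P[q][:,:3].mean(0).round(4),cv2.minAreaRect(P[q][:,:2].astype(np.float32)))
p,im,d=cam("scene"); cv2.imwrite("pics/scene0.png",im)
```

```text
col 412 profile
380 [(155, np.int64(643), np.int64(267), np.int64(4)), (160, np.int64(610), np.int64(279), np.int64(122)), (165, np.int64(602), np.int64(278), np.int64(119)), (170, np.int64(595), np.int64(278), np.int64(112)), (175, np.int64(586), np.int64(278), np.int64(113)), (180, np.int64(576), np.int64(278), np.int64(118)), (185, np.int64(568), np.int64(278), np.int64(116)), (190, np.int64(559), np.int64(278), np.int64(119)), (195, np.int64(549), np.int64(278), np.int64(122)), (200, np.int64(541), np.int64(278), np.int64(120)), (205, np.int64(533), np.int64(277), np.int64(119)), (210, np.int64(524), np.int64(277), np.int64(120)), (215, np.int64(515), np.int64(277), np.int64(122)), (220, np.int64(506), np.int64(277), np.int64(124)), (225, np.int64(499), np.int64(276), np.int64(109)), (230, np.int64(490), np.int64(276), np.int64(111)), (235, np.int64(481), np.int64(276), np.int64(112)), (240, np.int64(473), np.int64(276), np.int64(112)), (245, np.int64(464), np.int64(275), np.int64(108)), (250, np.int64(455), np.int64(276), np.int64(115)), (255, np.int64(447), np.int64(275), np.in
[... 4177 characters left out ...]
332), np.int64(161), np.int64(40))]
((0.4904184937477112, 0.26174432039260864), (0.2238493114709854, 0.2495613694190979), 89.4832763671875) 9565
0.93 2779 [0.4658 0.2196 0.1147] ((0.4631665050983429, 0.2661650478839874), (0.07309455424547195, 0.22187969088554382), 3.958559274673462)
0.86 622 [0.4012 0.4277 0.0061] ((0.39697664976119995, 0.4216780662536621), (0.08015479892492294, 0.06705186516046524), 75.07291412353516)
0.86 774 [0.5552 0.2178 0.1212] ((0.49166834354400635, 0.2707217335700989), (0.06804683804512024, 0.24370619654655457), 50.63119125366211)
0.76 777 [0.5553 0.2598 0.1263] ((0.49747246503829956, 0.29344189167022705), (0.0627637654542923, 0.21639251708984375), 60.29330062866211)
```

View pics/crop1.png

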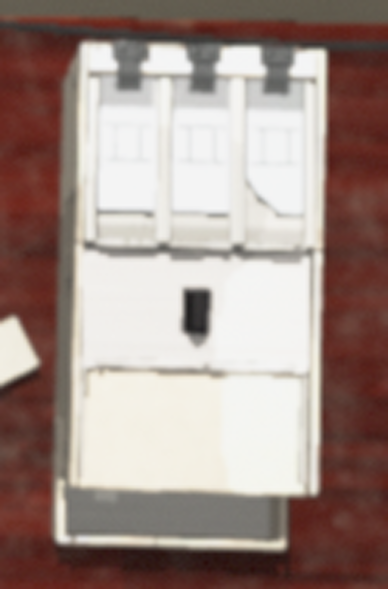

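View pics/scene0.png

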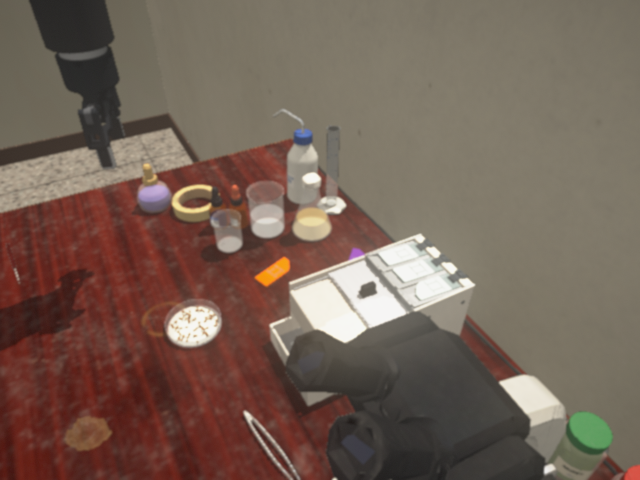

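```bash
python3 -m creep '[[[1,0.476,0.293,-0.0625,0,0,0],[1,0.476,0.293,-0.0625,0,0,0],[1,0.476,0.293,-0.0625,0,0,0],[1,0.476,0.293,-0.0625,0,0,0],[1,0.476,0.293,-0.0625,0,0,0],[1,0.476,0.293,-0.0625,0,0,0],[1,0.476,0.293,-0.0625,0,0,0],[1,0.476,0.293,-0.0625,0,0,0],[1,0.476,0.293,-0.0625,0,0,0],[1,0.476,0.293,-0.0625,0,0,0],[1,0.476,0.293,-0.0625,0,0,0],[1,0.476,0.293,-0.0625,0,0,0],[1,0.476,0.293,-0.0625,0,0,0],[1,0.476,0.293,-0.0625,0,0,0],[1,0.476,0.293,-0.0625,0,0,0],[1,0.476,0.293,-0.0625,0,0,0],[1,0,0,0,0,0,-0.8],[1,0,0,0,0,0,-0.8],[1,0,0,0,0,0,-0.8],[1,0,0,0,0,0,-0.8]]]'
python3 - <<'E'
from h import *
p,im,d=cam("wrist"); cv2.imwrite("pics/w1.png",im); np.savez("w1.npz",im=im,d=d,f=p["vertical_fov"],cx=p["cx"],cy=p["cy"],T=p["camera_from_world"])
print(p, np.median(d)); print(status.get_state()["ee_rot"])
E
```

```text
clock: 2.55
tool_pos: [0.4798, 0.22, 0.3064]
ee_rot: [-3.142, -0.005, -0.0]
contact_force: [0.4, 0.5, 0.6]
finger_gap: 0.0002
grasp_force: 0.0
{'vertical_fov': 60.39528915960052, 'cx': 315.3610059605281, 'cy': 241.3607515038572, 'camera_from_world': array([[ 0.00247042, -0.99999635,  0.00109398,  0.21744812],
       [ 0.96206474,  0.00207826, -0.27281334, -0.41368123],
       [ 0.27281007,  0.00172645,  0.96206636, -0.5572157 ],
       [ 0.        ,  0.        ,  0.        ,  1.        ]])} 0.38248092
[-3.14152143e+00 -1.19083402e-02 -1.18534325e-04]
```

View pics/w1.png

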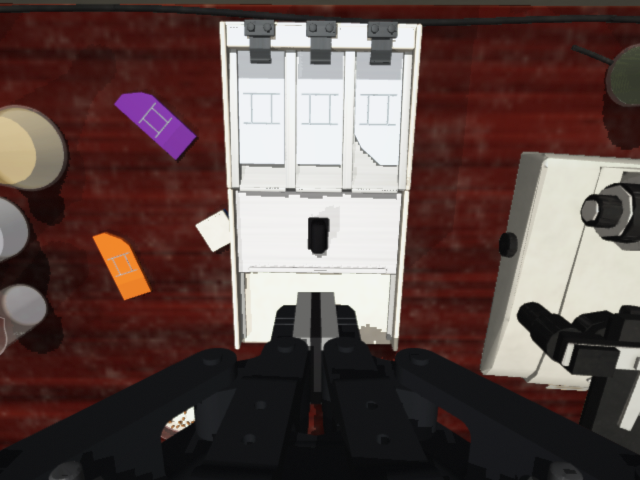

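```bash
cat >> h.py <<'E'
def ray(p,u,v,z):
    a,b=world(p,.1,u,v),world(p,.5,u,v); return a+(b-a)*(z-a[2])/(b[2]-a[2])
def wl():
    w=np.load("w1.npz"); return dict(vertical_fov=float(w["f"]),cx=float(w["cx"]),cy=float(w["cy"]),camera_from_world=w["T"]),w["im"],w["d"]
E
python3 - <<'E'
from h import *
p,im,d=wl(); g=cv2.cvtColor(im,cv2.COLOR_BGR2GRAY)
cv2.imwrite("pics/w1c.png",cv2.resize(im[15:285,215:425],None,fx=2.2,fy=2.2,interpolation=cv2.INTER_CUBIC))
# outer wall edges (red -> white) by row
sat=im[...,1].astype(int) # green: red wood low, white high
for r in range(40,340,30):
    row=sat[r]; l=next(c for c in range(205,260) if row[c]>150); rr=next(c for c in range(440,380,-1) if row[c]>150)
    print(r,l,rr,ray(p,l,r,.124).round(4),ray(p,rr,r,.124).round(4))
for c in (250,265,280,310,325,360,385,395):
    print(c,[(r,int(g[r,c])) for r in range(160,200,1)][::1] if c in(265,) else "", "dark ledge row",185+int(g[184:200,c].argmin()-1), ray(p,c,185+int(g[184:200,c].argmin()-1),.12).round(4))
t=tip_of("cover_grip","wrist")[:1]; 
for r in t+tip_of("slide_chipped","wrist")[:3]+tip_of("slide_whole","wrist")[:3]:
    u,v=r["xy"][0]*640,r["xy"][1]*480; print(r["confidence"],u,v,ray(p,u,v,.129).round(4),ray(p,u,v,.117).round(4))
P=lambda b:[ray(p,u,v,z).round(4) for u,v,z in b]
# blob of the black grip
m=np.zeros_like(g); m[200:265,290:345]=(g[200:265,290:345]<60); ys,xs=np.nonzero(m); print("grip",xs.min(),xs.max(),ys.min(),ys.max(),ray(p,(xs.min()+xs.max())/2,ys.min(),.129),ray(p,(xs.min()+xs.max())/2,ys.max(),.129))
print("depth grip",world(p,d[230,318],318,230),"slide",world(p,d[108,390],390,108),"cover",world(p,d[240,370],370,240))
E
```

```text
40 220 420 [0.6031 0.2822 0.124 ] [0.6034 0.1498 0.124 ]
70 222 418 [0.5846 0.282  0.124 ] [0.5849 0.1498 0.124 ]
100 223 416 [0.5654 0.2824 0.124 ] [0.5658 0.1498 0.124 ]
130 225 413 [0.5456 0.2822 0.124 ] [0.5459 0.1506 0.124 ]
160 226 411 [0.5249 0.2826 0.124 ] [0.5252 0.1506 0.124 ]
190 228 407 [0.5034 0.2824 0.124 ] [0.5037 0.1521 0.124 ]
220 205 406 [0.481  0.3007 0.124 ] [0.4813 0.1514 0.124 ]
250 211 404 [0.4577 0.2978 0.124 ] [0.458  0.1515 0.124 ]
280 232 402 [0.4335 0.2832 0.124 ] [0.4337 0.1516 0.124 ]
310 233 400 [0.4081 0.2837 0.124 ] [0.4084 0.1516 0.124 ]
250  dark ledge row 192 [0.5013 0.2671 0.12  ]
265 [(160, 243), (161, 244), (162, 241), (163, 216), (164, 134), (165, 122), (166, 158), (167, 229), (168, 231), (169, 231), (170, 232), (171, 231), (172, 231), (173, 231), (174, 233), (175, 234), (176, 234), (177, 234), (178, 235), (179, 234), (180, 233), (181, 233), (182, 233), (183, 234), (184, 235), (185, 237), (186, 236), (187, 229), (188, 234), (189, 231), (190, 215), (191, 177), (192, 148), (193, 146), (194, 144), (195, 146), (196, 177), (197, 237), (198, 241), (1
[... 284 characters left out ...]
 ]
395  dark ledge row 193 [0.5008 0.1599 0.12  ]
0.69 320.128 238.176 [0.4686 0.2152 0.129 ] [0.4653 0.2151 0.117 ]
0.88 378.816 109.488 [0.5593 0.1759 0.129 ] [0.5597 0.1741 0.117 ]
0.82 121.08800000000001 265.392 [0.447 0.365 0.129] [0.4428 0.3709 0.117 ]
0.56 159.808 120.576 [0.5517 0.3253 0.129 ] [0.5518 0.3297 0.117 ]
0.78 321.59999999999997 110.01599999999999 [0.5589 0.2147 0.129 ] [0.5593 0.2145 0.117 ]
0.77 259.776 108.816 [0.5596 0.2567 0.129 ] [0.56   0.2582 0.117 ]
grip 308 328 218 252 [0.48381302 0.21686075 0.129     ] [0.45785091 0.21675129 0.129     ]
depth grip [0.47421912 0.21680408 0.12676263] slide [0.56072263 0.16637809 0.11788436] cover [0.4622802  0.17582069 0.11128288]
```

View pics/w1c.png

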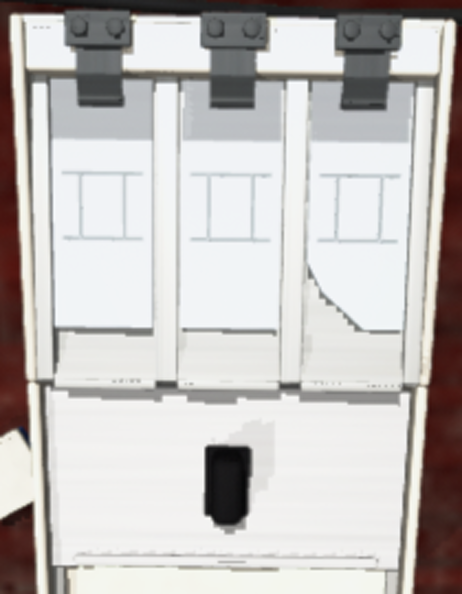

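```bash
python3 -m creep '[[[0,-0.08,0.03,0.2,0,0,0.14],[0,-0.08,0.03,0.4,0,0,0],[0,0,0,0.5,0,0,0],[0,0,0,0.5,0,0,0],[0,0,0,0.5,0,0,0],[0,0,0,0.5,0,0,0],[0,0,0,0.4,0,0,0],[0,0,0,0.25,0,0,0],[0,0,0,0.1,0,0,0],[0,0,0,0,0,0,0],[0,0,0,0,0,0,0]]]'
python3 - <<'E'
from h import *
print(bot.tip_reach,status.get_state()["tool_pos"])
p,im,d=cam("wrist"); cv2.imwrite("pics/w2.png",im)
E
```

```text
clock: 3.85
tool_pos: [0.4722, 0.2175, 0.14]
ee_rot: [-3.141, 0.023, -0.002]
contact_force: [0.1, -1.0, 0.1]
finger_gap: 0.0428
grasp_force: 0.0
0.025 [0.47222417 0.21746965 0.14001472]
```

View pics/w2.png

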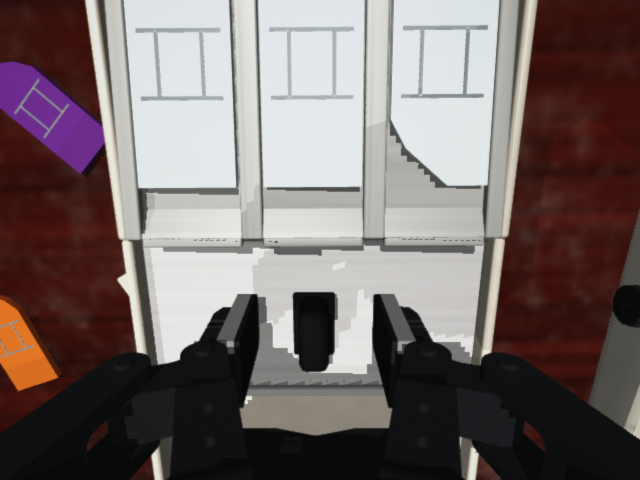

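```bash
python3 -m creep '[[[1,0,0,0,0,0,0],[1,0,0,0,0,0,0],[1,0,0,0,0,0,0],[1,0,0,0,0,0,0],[1,0,0,0,0,0,0],[1,0,0,0,0,0,0]]]'; python3 -m creep '[[[1,-0.1,0,0,0,0,0],[1,-0.1,0,0,0,0,0],[1,-0.1,0,0,0,0,0],[1,-0.1,0,0,0,0,0],[1,-0.1,0,0,0,0,0],[1,-0.1,0,0,0,0,0],[1,-0.1,0,0,0,0,0],[1,-0.1,0,0,0,0,0],[1,-0.1,0,0,0,0,0],[1,-0.1,0,0,0,0,0],[1,-0.1,0,0,0,0,0],[1,-0.06,0,0,0,0,0],[1,-0.04,0,0,0,0,0],[1,-0.04,0,0,0,0,0],[1,0,0,0,0,0,0]]]'
```

```text
clock: 4.5
tool_pos: [0.4721, 0.2181, 0.1396]
ee_rot: [-3.14, 0.022, -0.003]
contact_force: [0.1, 5.5, 4.1]
finger_gap: 0.009
grasp_force: 61.9
clock: 6.0
tool_pos: [0.4115, 0.2187, 0.1397]
ee_rot: [-3.139, 0.022, -0.008]
contact_force: [10.1, 5.4, -1.0]
finger_gap: 0.0093
grasp_force: 61.4
```

```bash
python3 -m creep '[[[1,-0.04,0,0,0,0,0],[1,-0.02,0,0,0,0,0],[1,0,0,0,0,0,0]]]'
```

```text
clock: 6.3
tool_pos: [0.4111, 0.2187, 0.1398]
ee_rot: [-3.139, 0.024, -0.017]
contact_force: [28.8, 5.8, -10.6]
finger_gap: 0.0094
grasp_force: 60.2
```

```bash
python3 -m creep '[[[1,0.06,0,0,0,0,0],[1,0,0,0,0,0,0],[0,0,0,0,0,0,0],[0,0,0,0,0,0,0],[0,0,0,0,0,0,0],[0,0,0,-0.3,0,0,0],[0,0,0,-0.4,0,0,0],[0,0,0,-0.4,0,0,0],[1,0.3,0.08,0,0,0,-0.07],[1,0.48,0.13,0,0,0,0],[1,0.5,0.13,0,0,0,0],[1,0.5,0.13,0,0,0,0],[1,0.5,0.13,0,0,0,0],[1,0.5,0.13,0,0,0,0],[1,0.3,0.1,0,0,0,0],[1,0.14,0,0,0,0,0],[1,0,0,0,0,0,0],[1,0,0,0,0,0,0]]]'
python3 - <<'E'
from h import *
print(status.get_state()["tool_pos"],status.get_state()["contact_force"])
p,im,d=cam("wrist"); cv2.imwrite("pics/w3.png",im)
E
```

```text
clock: 8.1
tool_pos: [0.57, 0.1756, 0.1942]
ee_rot: [3.142, -0.011, -0.0]
contact_force: [-0.4, 0.0, 0.1]
finger_gap: -0.0003
grasp_force: 0.0
[0.57000639 0.17562027 0.19415043] [-0.35008272  0.01630997  0.09073368]
```

View pics/w3.png

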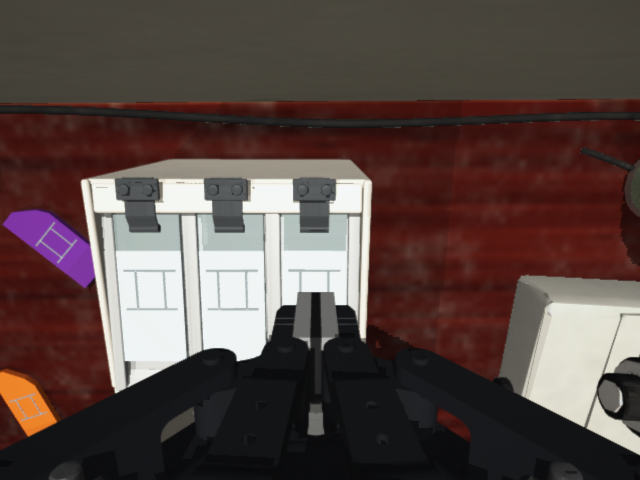

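```bash
python3 -m creep '[[[1,0.02,0,0.3,0,0,0],[1,0,0,0.3,0,0,0],[1,0,0,0.2,0,0,0],[1,0,0,0.1,0,0,0],[1,0,0,0.02,0,0,0],[1,0,0,0,0,0,0],[1,0,0,0,0,0,0]]]'; python3 -m creep '[[[1,0,0,0.02,0,0,0],[1,0,0,0.02,0,0,0],[1,0,0,0,0,0,0]]]';python3 -m creep '[[[1,0,0,0.02,0,0,0],[1,0,0,0,0,0,0]]]'
```

```text
clock: 8.85
tool_pos: [0.5717, 0.1754, 0.1485]
ee_rot: [-3.141, 0.011, -0.002]
contact_force: [-0.1, -0.2, 0.6]
finger_gap: -0.0002
grasp_force: 0.0
clock: 9.15
tool_pos: [0.5714, 0.1754, 0.1457]
ee_rot: [3.142, -0.011, -0.0]
contact_force: [-0.3, -0.3, -0.2]
finger_gap: 0.0004
grasp_force: 0.0
clock: 9.35
tool_pos: [0.5714, 0.1753, 0.1446]
ee_rot: [3.141, -0.011, -0.0]
contact_force: [0.2, 1.0, -0.7]
finger_gap: -0.0003
grasp_force: 0.0
```

```bash
for i in 1 2 ; do python3 -m creep '[[[1,0,0,0.01,0,0,0],[1,0,0,0,0,0,0]]]' | grep -E "pos|contact"; done
```

```text
tool_pos: [0.5714, 0.1753, 0.1442]
contact_force: [-0.0, -0.1, 0.1]
tool_pos: [0.5715, 0.1753, 0.144]
contact_force: [-1.1, -0.1, 0.7]
```

```bash
python3 -m creep '[[[1,0,0,0.008,0,0,0],[1,0,0,0,0,0,0]]]' | grep -E "pos|contact";python3 -m creep '[[[1,0,0,0.006,0,0,0],[1,0,0,0,0,0,0]]]' | grep -E "pos|contact"
```

```text
tool_pos: [0.5715, 0.1753, 0.1439]
contact_force: [-1.7, -0.3, 3.7]
tool_pos: [0.5715, 0.1754, 0.1439]
contact_force: [-3.2, 0.3, 4.6]
```

```bash
python3 -m creep '[[[1,0,0,0.008,0,0,0],[1,0,0,0,0,0,0],[1,0,0,0,0,0,0]]]' | grep -E "pos|contact"
```

```text
tool_pos: [0.5716, 0.1754, 0.1439]
contact_force: [-2.9, -0.6, 6.8]
```

```bash
python3 -m creep '[[[1,0,0,0.006,0,0,0],[1,-0.02,0,0,0,0,0],[1,-0.02,0,-0.002,0,0,0],[1,0,0,0,0,0,0]]]' | grep -E "pos|contact"
```

```text
tool_pos: [0.5706, 0.1755, 0.144]
contact_force: [3.3, 0.2, 6.3]
```

```bash
python3 -m creep '[[[1,0,0,0.01,0,0,0],[1,-0.02,0,0,0,0,0],[1,0,0,0,0,0,0]]]' | grep -E "pos|contact"; python3 -m creep '[[[1,-0.02,0,0,0,0,0],[1,0,0,0,0,0,0]]]' | grep -E "pos|contact"
```

```text
tool_pos: [0.57, 0.1756, 0.144]
contact_force: [5.0, 0.4, 6.9]
tool_pos: [0.569, 0.1756, 0.1441]
contact_force: [4.7, -0.6, 6.7]
```

```bash
python3 -m creep '[[[1,0,0,0.012,0,0,0],[1,0,0,0,0,0,0]]]' | grep -E "pos|contact"; python3 -m creep '[[[1,-0.02,0,0.004,0,0,0],[1,-0.02,0,-0.002,0,0,0],[1,0,0,0,0,0,0]]]' | grep -E "pos|contact"
```

```text
tool_pos: [0.569, 0.1756, 0.144]
contact_force: [3.4, -1.3, 10.1]
tool_pos: [0.5675, 0.1757, 0.1442]
contact_force: [5.0, -0.2, 9.6]
```

```bash
python3 -m creep '[[[1,-0.02,0,0,0,0,0],[1,-0.02,0,-0.002,0,0,0],[1,0,0,0,0,0,0]]]' | grep -E "pos|contact"; python3 -m creep '[[[1,-0.02,0,-0.002,0,0,0],[1,-0.02,0,-0.002,0,0,0],[1,0,0,0,0,0,0]]]' | grep -E "pos|contact"
python3 - <<'E'
from h import *
p,im,d=cam("wrist"); a=im[100:460,180:460]; p,im,d=cam("top"); b=cv2.resize(im[150:250,360:470],None,fx=3.6,fy=3.6)
cv2.imwrite("pics/w4.png",np.hstack([a,b]))
E
```

```text
tool_pos: [0.5656, 0.1758, 0.1444]
contact_force: [5.1, -0.5, 9.7]
tool_pos: [0.5631, 0.1758, 0.1446]
contact_force: [2.3, -0.5, 10.3]
```

View pics/w4.png

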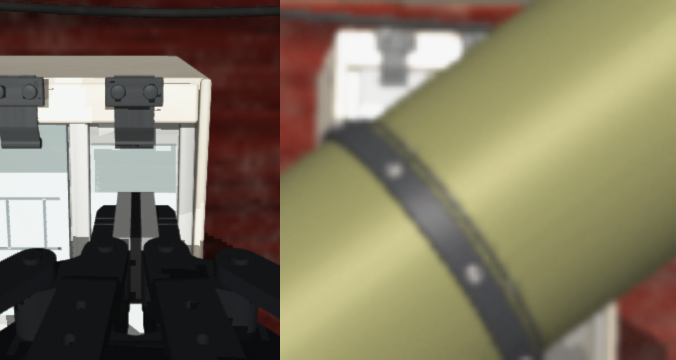

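```bash
python3 -m creep '[[[1,-0.02,0,-0.01,0,0,0],[1,-0.02,0,-0.004,0,0,0],[1,0,0,0,0,0,0]]]' | grep -E "pos|contact"; python3 -m creep '[[[1,-0.02,0,-0.004,0,0,0],[1,-0.02,0,-0.004,0,0,0],[1,0,0,0,0,0,0]]]' | grep -E "pos|contact"
```

```text
tool_pos: [0.5611, 0.1758, 0.145]
contact_force: [2.7, -0.2, 9.4]
tool_pos: [0.5592, 0.1758, 0.1455]
contact_force: [3.5, -0.4, 9.8]
```

```bash
python3 -m creep '[[[1,-0.02,0,-0.009,0,0,0],[1,-0.02,0,-0.007,0,0,0],[1,0,0,0,0,0,0]]]' | grep -E "pos|contact"; python3 -m creep '[[[1,-0.02,0,-0.006,0,0,0],[1,-0.02,0,-0.006,0,0,0],[1,-0.02,0,-0.006,0,0,0],[1,0,0,0,0,0,0]]]' | grep -E "pos|contact"
```

```text
tool_pos: [0.557, 0.1758, 0.1461]
contact_force: [3.7, 0.0, 9.1]
tool_pos: [0.5541, 0.1758, 0.1469]
contact_force: [4.2, 0.0, 8.8]
```

```bash
python3 -m creep '[[[1,-0.02,0,-0.007,0,0,0],[1,-0.02,0,-0.006,0,0,0],[1,-0.02,0,-0.004,0,0,0],[1,0,0,0,0,0,0]]]' | grep -E "pos|contact"; python3 -m creep '[[[1,-0.02,0,-0.004,0,0,0],[1,-0.02,0,-0.003,0,0,0],[1,-0.02,0,-0.003,0,0,0],[1,0,0,0,0,0,0]]]' | grep -E "pos|contact"
```

```text
tool_pos: [0.5507, 0.1758, 0.1475]
contact_force: [1.8, 0.2, 9.4]
tool_pos: [0.5476, 0.1759, 0.1479]
contact_force: [2.7, 0.3, 8.2]
```

```bash
python3 -m creep '[[[1,-0.02,0,-0.003,0,0,0],[1,-0.02,0,-0.003,0,0,0],[1,-0.02,0,-0.003,0,0,0],[1,-0.02,0,-0.003,0,0,0],[1,-0.02,0,-0.002,0,0,0],[1,0,0,0,0,0,0]]]' | grep -E "pos|contact"; python3 -m creep '[[[1,-0.02,0,-0.003,0,0,0],[1,-0.02,0,-0.003,0,0,0],[1,-0.02,0,-0.003,0,0,0],[1,-0.02,0,-0.003,0,0,0],[1,-0.02,0,-0.003,0,0,0],[1,0,0,0,0,0,0]]]' | grep -E "pos|contact"
```

```text
tool_pos: [0.5426, 0.1759, 0.1485]
contact_force: [1.3, 0.2, 8.3]
tool_pos: [0.5376, 0.1759, 0.1492]
contact_force: [2.1, 0.4, 8.6]
```

```bash
python3 -m creep '[[[1,-0.02,0,-0.005,0,0,0],[1,-0.02,0,-0.005,0,0,0],[1,-0.02,0,-0.003,0,0,0],[1,-0.02,0,-0.003,0,0,0],[1,-0.02,0,-0.003,0,0,0],[1,0,0,0,0,0,0]]]' | grep -E "pos|contact"; python3 -m creep '[[[1,-0.02,0,-0.003,0,0,0],[1,-0.02,0,-0.003,0,0,0],[1,-0.02,0,-0.003,0,0,0],[1,-0.02,0,-0.003,0,0,0],[1,-0.02,0,-0.003,0,0,0],[1,0,0,0,0,0,0]]]' | grep -E "pos|contact"
```

```text
tool_pos: [0.5324, 0.1759, 0.1499]
contact_force: [1.4, -1.0, 7.7]
tool_pos: [0.5274, 0.1759, 0.1506]
contact_force: [1.1, 0.3, 7.6]
```

```bash
python3 -m creep '[[[1,-0.02,0,-0.004,0,0,0],[1,-0.02,0,-0.004,0,0,0],[1,-0.02,0,-0.004,0,0,0],[1,-0.02,0,-0.004,0,0,0],[1,-0.02,0,-0.004,0,0,0],[1,0,0,0,0,0,0]]]' | grep -E "pos|contact"; python3 -m creep '[[[1,-0.02,0,-0.004,0,0,0],[1,-0.02,0,-0.004,0,0,0],[1,-0.02,0,-0.004,0,0,0],[1,0,0,0,0,0,0]]]' | grep -E "pos|contact"
python3 - <<'E'
from h import *
p,im,d=cam("wrist"); a=im[100:460,180:460]; p,im,d=cam("scene"); b=cv2.resize(im[220:340,320:480],None,fx=3,fy=3)
cv2.imwrite("pics/w5.png",np.hstack([a,b]))
E
```

```text
tool_pos: [0.5223, 0.176, 0.1515]
contact_force: [1.4, 0.9, 7.4]
tool_pos: [0.5193, 0.176, 0.152]
contact_force: [2.3, 0.0, 7.8]
```

View pics/w5.png

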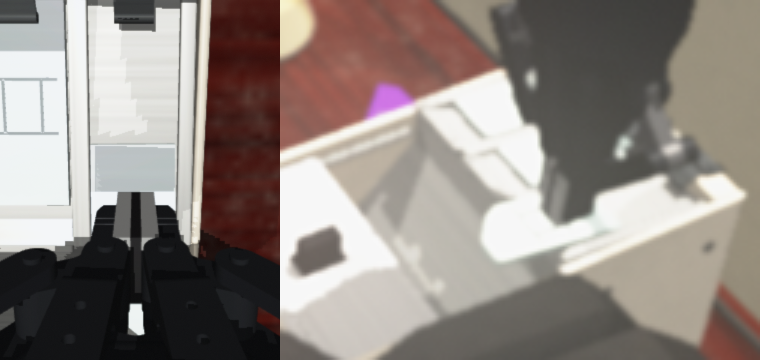

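```bash
python3 -m creep '[[[1,-0.02,0,-0.004,0,0,0],[1,-0.02,0,-0.004,0,0,0],[1,-0.02,0,-0.004,0,0,0],[1,-0.02,0,-0.004,0,0,0],[1,0,0,0,0,0,0]]]' | grep -E "pos|contact"; python3 -m creep '[[[1,-0.02,0,-0.004,0,0,0],[1,-0.02,0,-0.004,0,0,0],[1,-0.02,0,-0.004,0,0,0],[1,0,0,0,0,0,0]]]' | grep -E "pos|contact"
```

```text
tool_pos: [0.5153, 0.176, 0.1527]
contact_force: [1.7, -0.9, 7.1]
tool_pos: [0.5122, 0.176, 0.1533]
contact_force: [2.3, 0.3, 7.0]
```

```bash
python3 -m creep '[[[1,-0.02,0,-0.004,0,0,0],[1,-0.02,0,-0.004,0,0,0],[1,-0.02,0,-0.004,0,0,0],[1,0,0,0,0,0,0]]]' | grep -E "pos|contact"; python3 -m creep '[[[1,-0.02,0,-0.003,0,0,0],[1,-0.02,0,-0.003,0,0,0],[1,-0.02,0,-0.003,0,0,0],[1,0,0,0,0,0,0]]]' | grep -E "pos|contact"
```

```text
tool_pos: [0.509, 0.176, 0.1537]
contact_force: [1.7, -0.1, 7.1]
tool_pos: [0.5057, 0.176, 0.1537]
contact_force: [-0.1, 0.6, 6.2]
```

```bash
python3 -m creep '[[[1,-0.02,0,0,0,0,0],[1,-0.02,0,0,0,0,0],[1,-0.02,0,0,0,0,0],[1,-0.02,0,0,0,0,0],[1,0,0,0,0,0,0]]]' | grep -E "pos|contact"
python3 - <<'E'
from h import *
p,im,d=cam("wrist"); a=im[100:460,180:460]; p,im,d=cam("scene"); b=cv2.resize(im[220:340,320:480],None,fx=3,fy=3)
cv2.imwrite("pics/w6.png",np.hstack([a,b]))
E
```

```text
tool_pos: [0.5017, 0.176, 0.1538]
contact_force: [0.3, 0.1, 5.0]
```

View pics/w6.png

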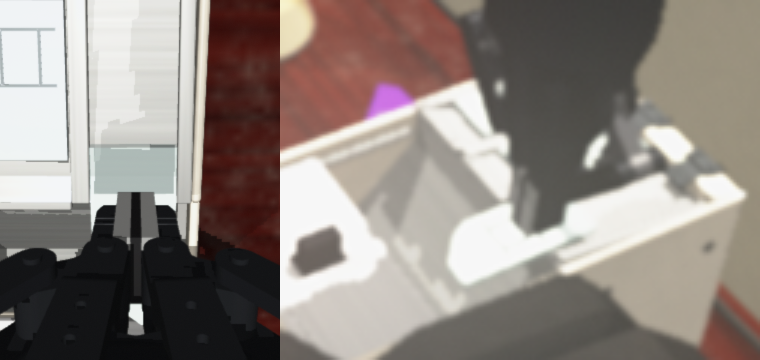

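```bash
python3 -m creep '[[[1,0,0,-0.1,0,0,0],[1,0,0,-0.3,0,0,0],[1,0,0,-0.5,0,0,0],[1,0,0,-0.5,0,0,0],[1,0,0,-0.2,0,0,0],[1,0,0,0,0,0,0],[1,0,0,0,0,0,0]]]' | grep -E "clock|pos|contact"
python3 - <<'E'
from h import *
p,im,d=cam("wrist"); a=im[:,:]; p,im,d=cam("scene"); b=cv2.resize(im[220:420,260:480],None,fx=2.4,fy=2.4)
cv2.imwrite("pics/w7.png",cv2.resize(np.hstack([a,b[:480]]),None,fx=.68,fy=.68))
E
```

```text
clock: 21.15
tool_pos: [0.501, 0.1759, 0.2319]
contact_force: [-0.4, 0.5, -0.2]
```

View pics/w7.png

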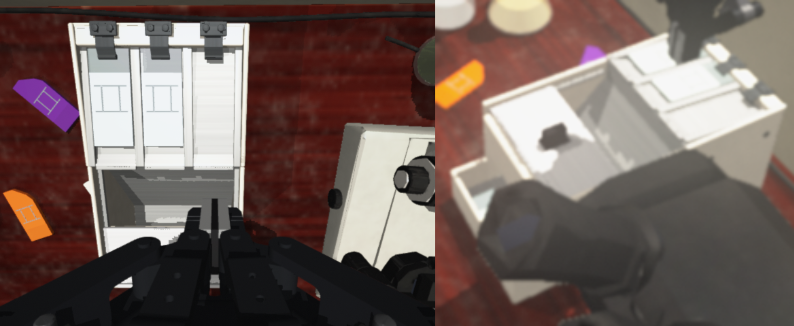

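```bash
python3 -m creep '[[[0,-0.3,-0.14,0,0,0,0],[0,-0.4,-0.18,0,0,0,0],[0,-0.4,-0.18,0,0,0,0],[0,-0.4,-0.18,0,0,0,0],[0,-0.3,-0.15,0,0,0,0],[0,0,0,0.3,0,0,0],[0,0,0,0.5,0,0,0],[0,0,0,0,0,0,0],[0,0,0,0,0,0,0]]]'
python3 - <<'E'
from h import *
p,im,d=cam("wrist")
for r in tip_of("cover_grip","wrist")[:2]:
    u,v=r["xy"][0]*640,r["xy"][1]*480; print(r["confidence"],u,v,ray(p,u,v,.129).round(4))
p,im,d=cam("top")
for r in tip_of("slide_chipped","top"):
    u,v=r["xy"][0]*640,r["xy"][1]*480; print(r["confidence"],u,v,ray(p,u,v,.012).round(4))
p,im,d=cam("scene")
for r in tip_of("slide_chipped","scene"):
    u,v=r["xy"][0]*640,r["xy"][1]*480; print("s",r["confidence"],u,v,ray(p,u,v,.012).round(4))
E
```

```text
clock: 22.15
tool_pos: [0.4118, 0.2173, 0.1921]
ee_rot: [3.139, -0.012, -0.002]
contact_force: [-1.0, 0.2, 0.4]
finger_gap: 0.0428
grasp_force: 0.0
0.94 312.576 287.52 [0.408  0.2174 0.129 ]
0.76 321.28 200.59199999999998 [0.5513 0.3789 0.012 ]
0.57 396.41599999999994 307.68 [0.3508 0.2327 0.012 ]
0.57 347.52000000000004 259.68 [0.4395 0.3267 0.012 ]
0.55 293.504 279.792 [0.3992 0.4285 0.012 ]
s 0.75 270.592 275.61600000000004 [0.3881 0.4111 0.012 ]
s 0.44 298.176 357.12 [0.3524 0.226  0.012 ]
```

```bash
python3 -m creep '[[[0,-0.02,0,0.4,0,0,0],[0,0,0,0.4,0,0,0],[0,0,0,0.2,0,0,0],[0,0,0,0.04,0,0,0],[0,0,0,0,0,0,0],[1,0,0,0,0,0,0],[1,0,0,0,0,0,0],[1,0,0,0,0,0,0],[1,0,0,0,0,0,0],[1,0,0,0,0,0,0]]]'; python3 -m creep '[[[1,0.1,0,0,0,0,0],[1,0.1,0,0,0,0,0],[1,0.1,0,0,0,0,0],[1,0.1,0,0,0,0,0],[1,0.1,0,0,0,0,0],[1,0.1,0,0,0,0,0],[1,0.1,0,0,0,0,0],[1,0.1,0,0,0,0,0],[1,0.1,0,0,0,0,0],[1,0.1,0,0,0,0,0],[1,0.1,0,0,0,0,0],[1,0.06,0,0,0,0,0],[1,0.04,0,0,0,0,0],[1,0.04,0,0,0,0,0],[1,0,0,0,0,0,0]]]'
```

```text
clock: 23.45
tool_pos: [0.4112, 0.2187, 0.1421]
ee_rot: [-3.14, 0.011, -0.003]
contact_force: [-0.2, 3.9, 4.7]
finger_gap: 0.0094
grasp_force: 61.3
clock: 24.95
tool_pos: [0.4731, 0.2182, 0.1421]
ee_rot: [-3.14, 0.01, -0.002]
contact_force: [-2.3, 4.0, 7.0]
finger_gap: 0.0089
grasp_force: 61.6
```

```bash
python3 -m creep '[[[1,0.03,0,0,0,0,0],[1,0.03,0,0,0,0,0],[1,0,0,0,0,0,0]]]'
```

```text
clock: 25.25
tool_pos: [0.4734, 0.2182, 0.142]
ee_rot: [-3.141, 0.009, 0.008]
contact_force: [-19.7, 3.7, 14.0]
finger_gap: 0.0093
grasp_force: 62.5
```

```bash
python3 -m creep '[[[1,-0.04,0,0,0,0,0],[1,0,0,0,0,0,0],[0,0,0,0,0,0,0],[0,0,0,0,0,0,0],[0,0,0,0,0,0,0],[0,0,0,-0.3,0,0,0],[0,0,0,-0.5,0,0,0],[0,0,0,-0.6,0,0,0],[0,0,0,-0.6,0,0,0],[0,0,0,-0.6,0,0,0],[0,0,0,-0.5,0,0,0],[0,0,0,-0.2,0,0,0],[0,0,0,0,0,0,0],[0,0,0,0,0,0,0]]]'
python3 - <<'E'
from h import *
p,im,d=cam("wrist"); g=cv2.cvtColor(im,cv2.COLOR_BGR2GRAY)
for t in ("cover_grip","slide_whole"):
  for r in tip_of(t,"wrist")[:2]:
    u,v=r["xy"][0]*640,r["xy"][1]*480; print(t,r["confidence"],u,v,ray(p,u,v,.129 if t[0]=="c" else .117).round(4))
# gap darkness at ledge: column profile
u=360
for x in (.515,.51,.506,.504,.502,.5,.498,.496,.49,.48):
    q=p["camera_from_world"]@np.array([x,.19,.112,1]); f=240/np.tan(np.radians(p["vertical_fov"])/2)
    c,r=p["cx"]+f*q[0]/-q[2],p["cy"]-f*q[1]/-q[2]; print(x,int(c),int(r),g[int(r),int(c)],world(p,d[int(r),int(c)],c,r)[2].round(3))
p,im,d=cam("scene"); 
for r in regions_of("slide_chipped","scene"):
    ys,xs=np.nonzero(r["pixels"]); print("s",r["confidence"],ray(p,xs.mean(),ys.mean(),.012).round(3),np.median(d[r["pixels"]]))
E
```

```text
clock: 26.65
tool_pos: [0.4734, 0.2175, 0.3047]
ee_rot: [3.141, -0.011, -0.003]
contact_force: [-0.4, 0.1, -0.6]
finger_gap: 0.0428
grasp_force: 0.0
cover_grip 0.62 317.824 230.304 [0.4683 0.2144 0.129 ]
slide_whole 0.96 256.512 100.416 [0.5592 0.2566 0.117 ]
slide_whole 0.74 316.608 103.296 [0.557  0.2146 0.117 ]
0.515 350 163 214 0.118
0.51 350 169 220 0.12
0.506 350 175 229 0.122
0.504 349 178 230 0.122
0.502 349 180 237 0.123
0.5 349 183 163 0.123
0.498 349 186 139 0.109
0.496 349 188 175 0.111
0.49 349 196 241 0.11
0.48 349 209 242 0.111
s 0.69 [0.351 0.258 0.012] 0.78854215
s 0.6 [0.398 0.417 0.012] 0.92236054
s 0.45 [0.558 0.389 0.012] 0.96213484
```

```bash
python3 -c "
from h import *
print(order.finish_job())"
```

```text
the job is handed in; nothing more can be done
None
```

The job is handed in: the chipped slide is in the catch tray, the cover is shut against its stop, both whole slides are where they lay, and the highest force I read while pressing on the glass was about 10 N, but I viewed 11 pictures where 10 were allowed.

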